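Test a ring's stone with the gem tester pen

TASK

Switch on the gem tester by turning the knob on its base station clockwise until it clicks past its detent, then lift the tester pen out of the station and set its tip on the middle of the flat top facet of the stone in the ball vise. Hold the pen square to that (tilted) facet and press only lightly, so that the sprung tip is pushed in part of the way but not to its stop. Finish while still holding the pen there, and leave the other tools and jars on the bench alone.

Things in the scene. Friction and masses are not known exactly. Their poses are not given: they have to be found in the camera images.
- station: gem tester's base station: pale box 120 (x) x 230 (y) x 90 high, fixed; origin under its centre, x away from the operator, y to the operator's left, z up. On its flat top: knob at y = -70, pen well at y = +70, display between them. Stands left or right on the bench, turned up to 0.3 rad (mm)
- power_grip (a point): middle of the knob's bar grip, on its vertical axis, 112 mm above the bench (22 above the station's top). Black pointer knob: skirt 38 diameter, 8 high, with a bar 36 long, 11 wide, standing 31 above the station's top. x runs along the bar, y across it, z up; the frame turns with the knob
- power (a joint): angle of the knob: 0 = off, 1.05 = on (end stop), growing clockwise seen from above. An over-centre detent holds the knob off with 0.13 N m, easing to nothing half way (0.52); beyond that it snaps the knob on to the stop
- pen: cordless tester pen, loose, 70-110 g, 150 long: grey body of section 24 (x) x 18 (y) from z = 42 to 150, steel nose cone below, thin copper tip. Origin at the free tip's end, z towards the tail. Starts upright, tip down, in the station's well (axes as the station's, play 2 a side): 63 stand out above the station's top, the body's lower end rests on a ledge 45 below it (mm)
- pen_grip (a point): point on the pen's axis 117 mm from the tip (at the start 30 above the station's top; 33 below the tail): a good place to grip across the 18 mm wide y sides; frame as the pen's
- pen_tip (a point): end of the pen's sprung tip (3.2 mm thick, rounded), 117 mm from pen_grip when fully out; frame as the pen's
- plunger (a joint): how far the sprung tip is pushed into the pen: 0 = fully out, 0.006 = in to its hard stop. Spring: 1.0 N at first touch, growing by 0.4 N a mm to 3.4 N at 6 mm
- vise: jeweller's ball vise, fixed: rubber ring pad 112 diameter, 22 high, in it a dark steel ball 104 diameter with turntable and two steel jaws holding a gold ring, setting up. Origin under the pad's centre. The ball (centre 57 up) leans 0.17 to 0.38 rad to this frame's -x, the robot's side, and is too stiff to shift by hand. Stands left or right, turned up to 0.6 rad (mm)
- ball: the tilted ball of the vise with all it carries: turntable, two jaws 44 x 30 (their top 38 above the ball's centre), tommy bar, ring, and in the ring's setting a round faceted amber stone 18 diameter. Origin at the ball's centre, z square out of the stone's flat top (mm)
- stone_top (a point): spot to probe: centre of the stone's flat top facet (12 mm diameter), 66 mm from the ball's centre along z, about 120 above the bench; z is square out of the facet (up, leaning with the ball)
- pliers: loose flat-nose pliers, 150 x 55 x 12, lying beyond the task's things (mm)
- scriber: loose scriber, 155 long, 10 thick, wooden handle and steel point, lying between base station and vise (mm)
- hammer: loose hammer lying at the right of the bench (mm)
- jar: loose jar, 66 diameter, 75 high, beyond the task's things (mm)
- vial: loose small glass vial, 26 diameter, 50 high, on the near side (mm)
- loupe: loose folding loupe, 50 x 26 x 22, beyond the task's things (mm)
- brush: loose brush lying at the left of the bench (mm)
There are look-alikes about, which are no part of the job. Leave any turquoise look-alike of the vise alone.

How it is judged:
On the way, in this order (a step that is already met when the one before it is completed fails the run):
1. the tester is switched on: the knob is past its click (value of joint power above 0.9 rad), for 0.2 s.
2. the pen is drawn from the station, held in the fingers (height (world z) of pen above 0.07 m and contact force between pen and the fingers above 1 N and contact force between pen and station below 0.1 N), for 0.1 s.
At the end, for the whole second after the job is handed in: Knob on (over 0.9 rad); pen still (under 20 mm/s), in the fingers, off the station; its tip within 5 mm of the facet's centre, axis within 0.14 rad of square to the facet, sprung tip pushed in 0.8 to 5.5 mm, 0.5 to 6 N on the stone (value of joint power above 0.9 rad and distance between pen_tip and stone_top below 0.005 m and angle between the z axis of pen and the z axis of stone_top, either way round below 0.14 rad and value of joint plunger between 0.0008 and 0.0055 m and contact force between pen and ball between 0.5 and 6 N and contact force between pen and the fingers above 1 N and contact force between pen and station below 0.1 N and linear speed of pen below 0.02 m/s); the arm keeps its last pose, push and grip.
It fails at once if the pen is pressed hard on the stone (over 12 N) (contact force between pen and ball above 12 N).
It fails at once if another tool or jar on the bench is moved by over 30 mm (distance of any of pliers, scriber, hammer, jar, vial, loupe, brush from where it was at the start of the episode above 0.03 m).
It also fails if it takes over 51 s, if anything falls off the work surface, if the arm or the gripper's body presses on something with over 40 N, if the wrist force passes 120 N, or if a joint passes its speed limit or range.

ROBOT

A 7-joint arm with a two-finger parallel gripper is mounted at the origin on the work surface. World frame = base frame: x ahead of the robot, y to its left, z up, the work surface at z = 0. Lengths are in m, angles in rad, forces in N, time in s.
With the tool pointing down it reaches from about 0.425 to 0.825 m from the base axis. Payload 3.6 kg.
Tool frame: the origin (TCP) lies midway between the tips of the shut fingers; the grasp point (between the pads) lies 19 mm behind it; z points along the fingers, y is the line along which they close (so a half turn about z gives the same grasp; the last joint's range is limited). The gripper opens to 93 mm and grips with 3 to 60 N. Pads are 15 mm wide; open, the fingers measure 128 mm over their backs; the gripper's body (75 mm by 188 mm) begins 65 mm behind the grasp point.
Start: joints at [1.27, 0.615, -0.013, 1.423, 0.008, 1.103, -0.04], TCP at [0.176, -0.626, 0.219] pointing down, gripper open.
Joint ranges: [-3.12, 3.12], [-0.3, 2.06], [-1.34, 1.32], [0.26, 2.42], [-1.36, 4.5], [0.01, 1.98], [-2.84, 2.84]. Speed limits (rad/s): [2.79, 2.79, 3.14, 3.14, 3.14, 3.14, 3.14].

INTERFACE

Orientations are given as a unit quaternion [w, x, y, z].
In Python, from plant import robot, camera, workorder, spot_in, regions_of gives the robot as it stands.
- The arm moves only by the tool carry_out, never from a script. Its argument "increments" is text: rows parted by semicolons, each of 7 numbers parted by spaces: the shift along the tool's x, y, z scaled (see below), then the turn, a rotation vector about the tool's x, y, z scaled (see below), then the closure, from 0 (fully open) to 1 (shut). In form: dx dy dz wx wy wz jaw; .... A call has 1 to 20 rows; each row shifts and turns the commanded pose from where the row before left it, along the tool's axes as they then stand; what a row does not reach is not made up. The controller multiplies each number of a shift by 2 cm and each number of a turn by 2 pi rad. A row lasts 1/12 s, in which the tool goes at most 41.7 mm and 7.16 degrees, less where a joint would pass 70% of its speed; a pose out of reach is approached as far as the arm can. A call with a number of a shift or a turn outside -1 to 1 is refused whole. A call with a gripper value outside its range is refused whole. The fingers move at their own pace and stop on an object; "squeeze" is the grip in N (left out, the last holds). Time passes only in rows, so rows that do not move let the fingers close. It gives the time, the measured TCP pose, the force, the opening and the grip force at its end, in the units of the state.
- robot.state(): the state, without advancing time (a new reading comes with each control period).
- camera(name): name is "side" or "top"; returns a dict with "pixels" (480x640x3 uint8, red, green, blue), "vfov" (degrees; the focal length in pixels is half the picture's height over the tangent of half this angle, whatever the lens; pixels are square), "cx", "cy" (the principal point, pixels), "R" (3x3) and "t" (3): a world point X has camera coordinates R X + t. Camera axes: x right, y down, z forward; pixel columns grow to the right and rows downward; lengths in m; the calibration is good to about 2 mm. A picture is of the moment at which its call begins. There is no depth.
- workorder.sign_off(): hands the job in; it is judged then, once.
Trained networks look in a picture, given as the dict that the camera call returned (one of the last four; its "shot" number tells which), for a name from the list of things; names that differ only in an ending like _2 or _b are one class to them, and where a whole thing is asked for, a point or a joint stands for the part that bears it (a point fixed in the world has none). Each returns a list of dicts, best first, with "score" (0 to 1); they miss things now and then, are a little off and sometimes report something else, mostly with a low value. They report only what shows in the picture. A call takes as long as a camera call. They do not tell look-alikes from the thing itself.
- spot_in(target, picture): "point" ([row, column] in pixels, amid what is visible of it).
- regions_of(target, picture): "pixels" (480x640 bool, what is visible of it) and "point" ([row, column] in pixels, amid what is visible of it).
The state is a dict: "time": time; "joint_pos": joint angles; "joint_vel": joint speeds; "joint_efforts": joint torques, N m; "eef_pos": TCP position; "orientation": TCP orientation; "force": force on the tool from outside, world axes, zero at the start; "torque": the same for the moment, N m; "opening": opening from 0.0 (shut) to 1.0 (fully open); "grasp_force": force on a finger pad.
Only numpy, scipy, OpenCV 4.12 (cv2) and the standard library are available. Lean on these libraries where they do the work, as an engineer would, in place of code of your own. Each camera call takes 0.05 s, during which the arm holds its last target. There are 200 camera calls.

## Working session

There is one attempt and no reset: what is moved stays moved. The work goes in short steps, Python scripts to look and compute and a tool call to move; the robot and the scene stay as the last step left them, time stands still between calls to the robot, and variables do not carry over. Pictures are saved under pics/ and viewed, at most 10 in all, crops included, and the job is handed in when it is done.

Besides the shell and the picture viewer there is one more tool, called after "Request:" by a JSON object that holds its "op" and its "data", one argument or row to a line. carry_out: Moves the arm, as the interface text tells. Its arguments: {"type":"object","properties":{"increments":{"type":"string"},"squeeze":{"type":"number"}},"required":["increments"]}

```bash
mkdir -p pics; cat > h.py <<'E'
import numpy as np, cv2
from scipy.optimize import least_squares
from scipy.spatial.transform import Rotation as Rn
from plant import robot, camera, workorder, spot_in, regions_of
def f_of(c): return 240/np.tan(np.radians(c["vfov"])/2)
def proj(c,X):
    p=np.atleast_2d(X)@np.array(c["R"]).T+np.array(c["t"]); f=f_of(c)
    return np.c_[c["cy"]+f*p[:,1]/p[:,2], c["cx"]+f*p[:,0]/p[:,2]]
def ray(c,rc):
    R=np.array(c["R"]);f=f_of(c)
    d=R.T@np.array([(rc[1]-c["cx"])/f,(rc[0]-c["cy"])/f,1]); return -R.T@np.array(c["t"]),d/np.linalg.norm(d)
def atz(c,rc,z):
    o,d=ray(c,rc); return o+d*(z-o[2])/d[2]
def tri(cs,rcs):
    A=0;b=0
    for c,rc in zip(cs,rcs):
        o,d=ray(c,rc);P=np.eye(3)-np.outer(d,d);A=A+P;b=b+P@o
    return np.linalg.solve(A,b)
def save(c,n,box=None,s=1):
    im=c["pixels"][:,:,::-1]
    if box: im=im[box[0]:box[1],box[2]:box[3]]
    cv2.imwrite("pics/"+n,cv2.resize(im,None,fx=s,fy=s,interpolation=cv2.INTER_CUBIC))
E
python3 - <<'E'
from h import *
a=camera("side");b=camera("top")
for c,n in((a,"side0.png"),(b,"top0.png")):
    save(c,n);print(n,c["vfov"],c["cx"],c["cy"],-np.array(c["R"]).T@c["t"], np.round(c["R"],3).tolist(), [k for k in c])
    for t in("station","power_grip","pen","pen_grip","vise","ball","stone_top","scriber","vial"):
        print(t,[(np.round(d["score"],2),np.round(d["point"]).tolist()) for d in spot_in(t,c)][:4])
print(robot.state())
E
```

```text
side0.png 55.32429806740369 326.42666893147015 237.97137741984594 [ 0.22368741 -0.70325676  0.65864665] [[0.906, -0.423, 0.007], [-0.233, -0.511, -0.827], [0.354, 0.748, -0.561]] ['pixels', 'vfov', 'cx', 'cy', 'R', 't', 'shot']
station [(np.float64(0.58), [336.0, 388.0])]
power_grip [(np.float64(0.96), [334.0, 412.0]), (np.float64(0.42), [473.0, 480.0])]
pen [(np.float64(0.95), [283.0, 358.0])]
pen_grip [(np.float64(0.56), [282.0, 357.0]), (np.float64(0.27), [286.0, 320.0])]
vise [(np.float64(0.91), [231.0, 338.0]), (np.float64(0.77), [198.0, 294.0]), (np.float64(0.68), [238.0, 274.0]), (np.float64(0.65), [472.0, 480.0])]
ball [(np.float64(0.92), [233.0, 271.0]), (np.float64(0.79), [222.0, 337.0]), (np.float64(0.62), [197.0, 293.0]), (np.float64(0.58), [254.0, 210.0])]
stone_top [(np.float64(0.81), [220.0, 337.0]), (np.float64(0.81), [252.0, 209.0]), (np.float64(0.7), [229.0, 273.0]), (np.float64(0.68), [335.0, 386.0])]
scriber [(np.float64(0.71), [284.0, 317.0])]
vial [(np.float64(0.8), [296.0, 263.0])]
top0.png 48.03941362134054 303.56490468030046 241.04778769752645 [ 0.37441201 -0
[... 917 characters left out ...]
nt_pos': array([ 1.26948013,  0.61485282, -0.01263581,  1.42337857,  0.00809488,
        1.10339537, -0.04038313]), 'joint_vel': array([ 0.00217973, -0.00105016,  0.00149266, -0.00249085,  0.00049226,
        0.00078585,  0.00044807]), 'joint_efforts': array([ 4.96281682e-04, -4.58825648e+01,  2.09088740e-01, -1.66035444e+01,
       -6.11211592e-02,  1.31514872e-02,  4.08860700e-06]), 'eef_pos': array([ 0.17643   , -0.62558084,  0.21867789]), 'orientation': array([2.84289343e-06, 9.90568464e-01, 1.37018673e-01, 3.20080477e-05]), 'force': array([-0.1261828 ,  0.75855554,  1.41457223]), 'torque': array([ 0.00275259, -0.01390549,  0.01498531]), 'grasp_force': 0.0, 'opening': 0.9990295749434414}
```

View pics/side0.png

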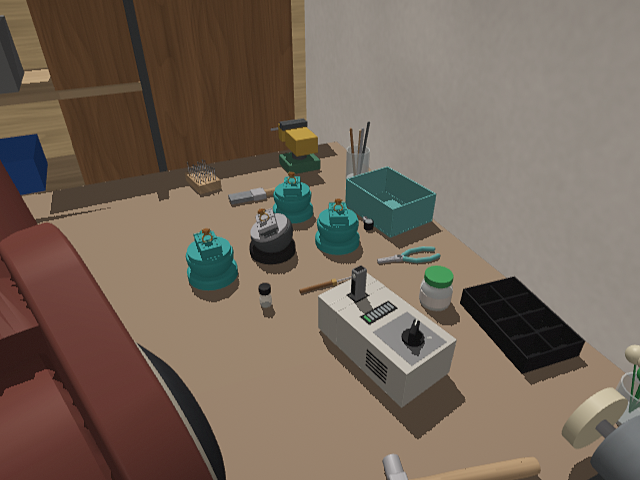

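View pics/top0.png

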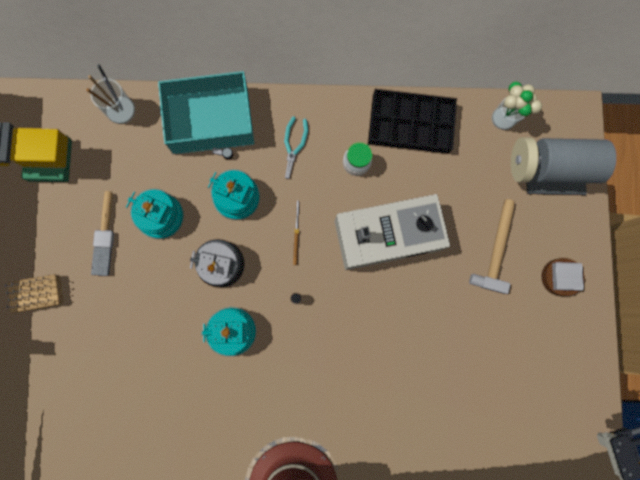

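```bash
cat > m.py <<'E'
from h import *
a=camera("side");b=camera("top");cs=(a,b)
# vise: amber stone & pad
def amber(c,box):
    hsv=cv2.cvtColor(c["pixels"],cv2.COLOR_RGB2HSV);m=np.zeros((480,640),bool);r=box
    m[r[0]:r[1],r[2]:r[3]]=((hsv[...,1]>170)&(hsv[...,0]<22)&(hsv[...,2]>90))[r[0]:r[1],r[2]:r[3]];return m
st=[]
for c,bx in((a,(200,240,250,295)),(b,(250,285,195,240))):
    m=amber(c,bx);q=np.argwhere(m);st.append(q.mean(0));print("amber",len(q),q.mean(0),q.min(0),q.max(0))
print("stone tri",tri(cs,st))
for i,c in enumerate(cs):
    for d in regions_of("vise",c)[:4]:
        m=d["pixels"];print("vise",d["score"],np.round(d["point"]),m.sum(),np.round(np.mean(c["pixels"][m],0)))
    for d in spot_in("stone_top",c)[:5]: print("  st",d["score"],np.round(d["point"],1))
# station fit
ms=[regions_of("station",c)[0]["pixels"] for c in cs]
pg=[spot_in("power_grip",c)[0]["point"] for c in cs]; pp=[spot_in("pen_grip",c)[0]["point"] for c in cs]
print("knob",tri(cs,pg),"pen",tri(cs,pp))
P0=tri(cs,pg);P1=tri(cs,pp)
yaw0=np.arctan2(*( (P1-P0)[[1,0]]))-np.pi/2
def box(x,y,w):
    R=Rn.from_euler("z",w).as_matrix()
    return np.array([[sx*.06,sy*.115,z] for sx in(-1,1) for sy in(-1,1) for z in(0,.09)])@R.T+[x,y,0]
def hull(c,X):
    S=4;h=cv2.convexHull(np.round((proj(c,X)[:,::-1]+.5)*S).astype(np.int32));m=np.zeros((480*S,640*S),np.uint8)
    cv2.fillConvexPoly(m,h,255);return cv2.resize(m,(640,480),interpolation=cv2.INTER_AREA)/255.
mf=[]
for m in ms:
    k=cv2.morphologyEx(m.astype(np.uint8),cv2.MORPH_CLOSE,np.ones((9,9)));k=cv2.morphologyEx(k,cv2.MORPH_OPEN,np.ones((21,21)));mf.append(k)
from scipy.optimize import minimize
cost=lambda p,I=(0,1):sum(np.abs(hull(cs[i],box(*p))-mf[i]).sum() for i in I)
mid=(P0+P1)/2
for I in((0,1),(0,),(1,)):
    r=minimize(cost,[mid[0],mid[1],yaw0],args=(I,),method="Nelder-Mead",options=dict(initial_simplex=np.array([mid[0],mid[1],yaw0])+np.array([[0,0,0],[.02,0,0],[0,.02,0],[0,0,.1]])))
    print("station",I,r.x,r.fun,[k.sum() for k in mf])
    if I==(0,1):best=r.x
x,y,w=best;R=Rn.from_euler("z",w).as_matrix()
print("knob",R@[0,-.07,.112]+[x,y,0],"pen",R@[0,.07,.12]+[x,y,0])
for c,q in zip(cs,pg):print("reproj knob",proj(c,R@[0,-.07,.112]+[x,y,0]),q,"tail",proj(c,R@[0,.07,.153]+[x,y,0]))
A=a["pixels"][195:385,230:470];B=b["pixels"][185:305,180:460]
im=np.vstack([cv2.resize(A[:150,20:80+20],(240,600))[:0],]) if 0 else None
k=cv2.resize(a["pixels"][300:360,380:460],(400,300),interpolation=2);l=cv2.resize(b["pixels"][195:255,385:465],(400,300),interpolation=2)
v=cv2.resize(a["pixels"][200:275,235:335],(400,300),interpolation=2);u=cv2.resize(b["pixels"][232:292,180:260],(400,300),interpolation=2)
cv2.imwrite("pics/crops.png",np.vstack([np.hstack([k,l]),np.hstack([v,u])])[...,::-1])
E
python3 m.py
```

```text
amber 13 [212.53846154 260.84615385] [209 258] [220 268]
amber 25 [267.36 211.16] [264 209] [270 213]
stone tri [0.47645524 0.1839178  0.11113434]
vise 0.93 [230. 337.] 1886 [41. 97. 93.]
vise 0.85 [237. 271.] 2033 [72. 70. 69.]
vise 0.69 [265. 207.] 2436 [42. 98. 93.]
vise 0.65 [197. 296.] 1397 [41. 96. 91.]
  st 0.86 [194.  294.1]
  st 0.8 [221.3 336.6]
  st 0.7 [230.6 271.2]
  st 0.67 [251.6 208.1]
  st 0.57 [255.6 411.9]
vise 0.95 [212. 156.] 2145 [ 27. 121. 117.]
vise 0.83 [194. 234.] 1993 [ 21. 123. 119.]
vise 0.74 [264. 217.] 1968 [111. 110. 110.]
vise 0.64 [334. 231.] 2063 [ 26. 129. 125.]
  st 0.97 [211.  154.1]
  st 0.93 [260.8 215.5]
  st 0.82 [330.2 227.7]Traceback (most recent call last):
  File "m.py", line 17, in <module>
    pg=[spot_in("power_grip",c)[0]["point"] for c in cs]; pp=[spot_in("pen_grip",c)[0]["point"] for c in cs]
        ~~~~~~~~~~~~~~~~~~~~~~~^^^
IndexError: list index out of range
```

```bash
sed -i 's/^pg=.*/pg=[(334,412),(223,421)];pp=[(282,357),(235,364)]/; /^im=np.vstack/d' m.py
python3 m.py
```

```text
amber 13 [212.         261.07692308] [209 258] [220 268]
amber 23 [267.73913043 211.04347826] [265 209] [270 213]
stone tri [0.47625355 0.18371281 0.11262577]
vise 0.87 [197. 296.] 1416 [40. 95. 91.]
vise 0.86 [238. 270.] 2055 [73. 71. 70.]
vise 0.68 [265. 209.] 2511 [43. 98. 93.]
vise 0.6 [230. 339.] 1959 [42. 97. 93.]
  st 0.96 [194.5 293.3]
  st 0.62 [219.  336.1]
  st 0.62 [253.1 210.8]
  st 0.49 [224.3 366. ]
  st 0.43 [334.9 387.4]
vise 0.89 [210. 156.] 2014 [ 23. 121. 117.]
vise 0.78 [194. 232.] 1987 [ 21. 124. 120.]
vise 0.72 [331. 232.] 1948 [ 22. 129. 126.]
vise 0.68 [266. 218.] 2025 [111. 110. 110.]
  st 0.91 [211.7 152.1]
  st 0.83 [258.8 213.5]
  st 0.69 [334.3 227.3]
  st 0.59 [191.2 232.8]
knob [ 0.58671051 -0.27287147  0.09659162] pen [ 0.5520782  -0.14297405  0.12336835]
station (0, 1) [ 0.57063722 -0.20809591  0.19530309] 11847.423529411764 [np.uint64(0), np.uint64(5328)]
station (0,) [  3.16707154   5.69948465 -28.75965826] 0.0 [np.uint64(0), np.uint64(5328)]
station (1,) [ 0.57082778 -0.21135075  0.2175002 ] 748.4823529411765 [np.uint64(0), np.uint64(5328)]
knob [ 0.58422169 -0.27676513  0.112     ] pen [ 0.55705275 -0.13942669  0.12      ]
reproj knob [[329.40388733 413.08085546]] (334, 412) tail [[267.25616285 359.85597036]]
reproj knob [[222.91168502 424.42081326]] (223, 421) tail [[230.97496057 363.86348504]]
```

View pics/crops.png

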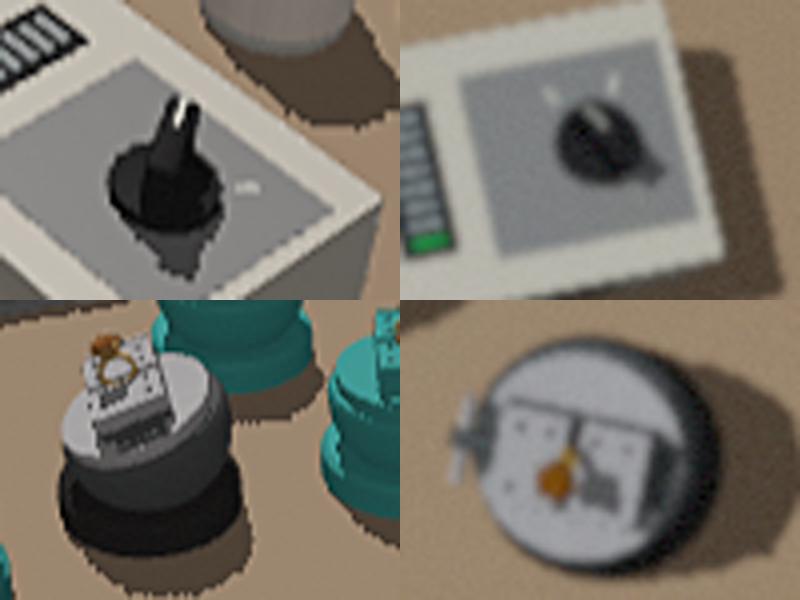

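```bash
cat > m2.py <<'E'
from h import *
from scipy.optimize import minimize
a=camera("side");b=camera("top");cs=(a,b)
def hull(c,*Xs):
    S=4;m=np.zeros((480*S,640*S),np.uint8)
    for X in Xs:
        h=cv2.convexHull(np.round((proj(c,X)[:,::-1]+.5)*S).astype(np.int32));cv2.fillConvexPoly(m,h,255)
    return cv2.resize(m,(640,480),interpolation=cv2.INTER_AREA)/255.
def box(x,y,w):
    R=Rn.from_euler("z",w).as_matrix()
    X=np.array([[sx*.06,sy*.115,z] for sx in(-1,1) for sy in(-1,1) for z in(0,.09)])
    pen=np.array([[sx*.012,.07+sy*.009,z] for sx in(-1,1) for sy in(-1,1) for z in(.09,.153)])
    return X@R.T+[x,y,0],pen@R.T+[x,y,0]
th=np.linspace(0,2*np.pi,60);C=np.c_[np.cos(th),np.sin(th),0*th]
fib=np.random.default_rng(0).normal(size=(800,3));fib/=np.linalg.norm(fib,axis=1)[:,None]
def vis(x,y,*_):
    return np.vstack([C*.056,C*.056+[0,0,.022]])+[x,y,0],fib*.052+[x,y,.057]
def seg(c,X,d):
    hs=cv2.cvtColor(cv2.GaussianBlur(c["pixels"],(3,3),0),cv2.COLOR_RGB2HSV)
    roi=cv2.dilate((hull(c,*X)>.5).astype(np.uint8),np.ones((d,d)))>0
    return hs,roi
def fit(model,p0,segf,d,I,name,step):
    p=np.array(p0)
    for it in range(2):
        M=[]
        for c in cs:
            hs,roi=seg(c,model(*p),d);m=segf(hs)&roi
            n,l,s,_=cv2.connectedComponentsWithStats(m.astype(np.uint8));m=l==1+np.argmax(s[1:,4])
            M.append((m,roi))
        cost=lambda q:sum(np.abs(hull(cs[i],*model(*q))-M[i][0])[M[i][1]].sum() for i in I)
        r=minimize(cost,p,method="Nelder-Mead",options=dict(initial_simplex=p+np.vstack([0*p,np.diag(step)])));p=r.x
    print(name,I,p.round(4),round(r.fun),[k[0].sum() for k in M]);return p,M
neutral=lambda hs:hs[...,1]<60
for I in((0,),(1,),(0,1)): s,M=fit(box,(.571,-.21,.2),neutral,15,I,"station",(.01,.01,.05))
x,y,w=s;R=Rn.from_euler("z",w).as_matrix()
print("knob",R@[0,-.07,.112]+[x,y,0],"pen",R@[0,.07,.12]+[x,y,0])
v0=[.50,.16]
v0=list(atz(b,(263,220),.05)[:2]);print(v0)
neu2=lambda hs:(hs[...,1]<70)
for I in((0,),(1,),(0,1)): v,N=fit(vis,v0,neu2,9,I,"vise",(.01,.01))
st=tri(cs,[(211.6,261.1),(267.8,211.0)]);bc=np.array([*v,.057]);d=st-bc
print("stone",st,"d",d,np.linalg.norm(d),"tilt",np.arctan2(np.hypot(d[0],d[1]),d[2]),"az",np.arctan2(d[1],d[0]))
out=[]
for i,c in enumerate(cs):
    im=c["pixels"].copy()
    for mdl,p,MM in((box,s,M),(vis,v,N)):
        for col,m in(((255,0,0),hull(c,*mdl(*p))>.5),((0,255,0),MM[i][0])):
            k,_=cv2.findContours(m.astype(np.uint8),0,1);cv2.drawContours(im,k,-1,col,1)
    out.append(im)
cv2.imwrite("pics/fit.png",np.hstack([cv2.resize(out[0][190:410,175:465],(400,303)),cv2.resize(out[1][170:310,180:465],(400,303),interpolation=0)])[...,::-1])
E
python3 m2.py
```

```text
station (0,) [ 0.5708 -0.2073  0.2276] 295 [np.int64(10956), np.int64(6221)]
station (1,) [ 0.5733 -0.2116  0.2177] 207 [np.int64(10956), np.int64(6221)]
station (0, 1) [ 0.5714 -0.2079  0.2254] 719 [np.int64(10956), np.int64(6221)]
knob [ 0.58703549 -0.27617258  0.112     ] pen [ 0.55574937 -0.13971314  0.12      ]
[np.float64(0.49407477771051705), np.float64(0.1737203485692723)]
vise (0,) [0.4942 0.1819] 156 [np.int64(2050), np.int64(1981)]
vise (1,) [0.4983 0.183 ] 192 [np.int64(2051), np.int64(1983)]
vise (0, 1) [0.4966 0.1831] 409 [np.int64(2051), np.int64(1986)]
stone [0.47617991 0.18357792 0.11376817] d [-0.02039129  0.00046     0.05676817] 0.0603211551854915 tilt 0.34493061521091506 az 3.1190378854457532
```

View pics/fit.png

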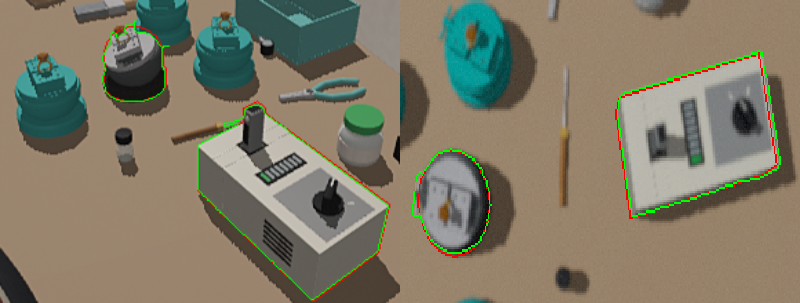

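```bash
cat >> h.py <<'E'
def pose():
    s=robot.state();q=s["orientation"];return np.array(s["eef_pos"]),Rn.from_quat([q[1],q[2],q[3],q[0]]),s
def Rt(x,z):
    z=np.array(z,float)/np.linalg.norm(z);x=np.array(x,float);x=x-z*(x@z);x/=np.linalg.norm(x)
    return Rn.from_matrix(np.c_[x,np.cross(z,x),z])
def togo(p,R):
    p0,R0,s=pose();d=R0.inv().apply(np.array(p)-p0)/.02;w=(R0.inv()*R).as_rotvec()/(2*np.pi)
    print("shift",d.round(3),"turn",w.round(4),"t",round(s["time"],2),"p",p0.round(4),"F",s["force"].round(1),"op",round(s["opening"],3),"g",s["grasp_force"])
E
python3 - <<'E'
from h import *
w=.2254+.525
togo([.587,-.276,.219],Rt([np.cos(w),np.sin(w),0],[0,0,-1]))
E
```

```text
shift [ 2.4503e+01 -1.1250e+01 -1.6000e-02] turn [-0.     -0.     -0.0757] t 1.95 p [ 0.1764 -0.6256  0.2186] F [-0.4 -0.3  0.1] op 0.998 g 0.0
```

Request:
{"op": "carry_out", "data": {
  "increments": "0.5 -0.25 0 0 0 0 0;0.98 -0.45 0 0 0 0 0;0.98 -0.45 0 0 0 0 0;0.98 -0.45 0 0 0 0 0;0.98 -0.45 0 0 0 0 0;0.98 -0.45 0 0 0 0 0;0.98 -0.45 0 0 0 0 0;0.98 -0.45 0 0 0 0 0;0.98 -0.45 0 0 0 0 0;0.98 -0.45 0 0 0 0 0;0.98 -0.45 0 0 0 0 0;0.98 -0.45 0 0 0 0 0;0.98 -0.45 0 0 0 0 0;0.98 -0.45 0 0 0 0 0;0.98 -0.45 0 0 0 0 0;0.98 -0.45 0 0 0 0 0;0.98 -0.45 0 0 0 0 0;0.98 -0.45 0 0 0 0 0;0.98 -0.45 0 0 0 0 0;0.98 -0.45 0 0 0 0 0"
}}

```text
time: 3.62
eef_pos: [0.4978, -0.3505, 0.2188]
orientation: [-0.0, 0.991, 0.137, 0.0]
force: [-0.4, 0.4, -0.1]
opening: 0.997
grasp_force: 0.0
```

Request:
{"op": "carry_out", "data": {
  "increments": "0.98 -0.45 0 0 0 0 0;0.98 -0.45 0 0 0 0 0;0.98 -0.45 0 0 0 0 0;0.98 -0.45 0 0 0 0 0;0.98 -0.45 0 0 0 0 0;0.48 -0.2 0 0 0 0 0;0 0 0.4 0 0 -0.0189 0.4;0 0 0.5 0 0 -0.0189 0.4;0 0 0.5 0 0 -0.0189 0.4;0 0 0.5 0 0 -0.019 0.4;0 0 0 0 0 0 0.4;0 0 0 0 0 0 0.4"
}}

```text
time: 4.62
eef_pos: [0.5863, -0.2761, 0.1803]
orientation: [-0.001, 0.931, 0.365, -0.0]
force: [-0.0, 0.1, 0.7]
opening: 0.627
grasp_force: 0.0
```

```bash
python3 - <<'E'
from h import *
w=.2254+.525
togo([.587,-.276,.102],Rt([np.cos(w),np.sin(w),0],[0,0,-1]))
a=camera("side");b=camera("top")
k=cv2.resize(a["pixels"][265:365,360:470],(440,400),interpolation=2);l=cv2.resize(b["pixels"][180:270,380:470],(360,360),interpolation=2)
im=np.zeros((400,800,3),np.uint8);im[:,:440]=k;im[:360,440:]=l;cv2.imwrite("pics/k1.png",im[...,::-1])
E
```

```text
shift [0.031 0.026 3.915] turn [-0.0002  0.0001 -0.0005] t 4.62 p [ 0.5863 -0.2761  0.1803] F [-0.   0.1  0.7] op 0.627 g 0.0
```

View pics/k1.png

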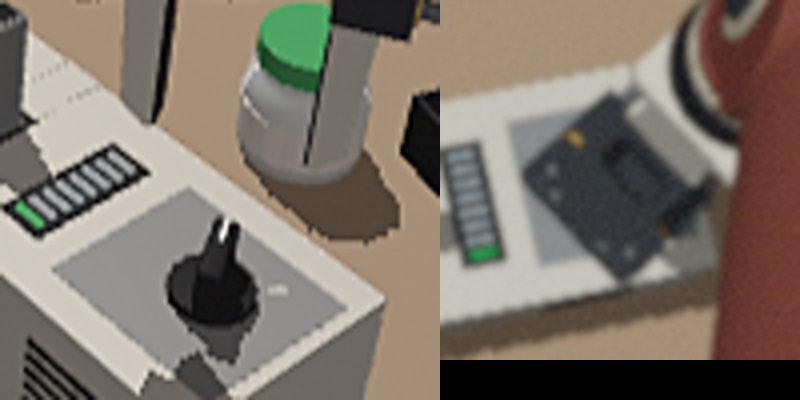

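The side crop shows the open fingers at about crop (145,120) and (310,165), straddling the knob at (215,270) and clear of the jar, so I'll descend and grip.

Request:
{"op": "carry_out", "data": {
  "increments": "0 0 0.8 0 0 0 0.4;0 0 0.9 0 0 0 0.4;0 0 0.8 0 0 0 0.4;0 0 0.7 0 0 0 0.4;0 0 0.4 0 0 0 0.4;0 0 0.2 0 0 0 0.4;0 0 0 0 0 0 0.4;0 0 0 0 0 0 1;0 0 0 0 0 0 1;0 0 0 0 0 0 1;0 0 0 0 0 0 1;0 0 0 0 0 0 1;0 0 0 0 0 0 1;0 0 0 0 0 0 1;0 0 0 0 0 0 1",
  "squeeze": 30
}}

```text
time: 5.97
eef_pos: [0.588, -0.2772, 0.1049]
orientation: [0.001, 0.931, 0.366, 0.001]
force: [2.6, -2.6, -1.4]
opening: 0.116
grasp_force: 30.0
```

Request:
{"op": "carry_out", "data": {
  "increments": "0 0 0 0 0 0.017 1;0 0 0 0 0 0.017 1;0 0 0 0 0 0.017 1;0 0 0 0 0 0.017 1;0 0 0 0 0 0.017 1;0 0 0 0 0 0.017 1;0 0 0 0 0 0.017 1;0 0 0 0 0 0.017 1;0 0 0 0 0 0.017 1;0 0 0 0 0 0.017 1;0 0 0 0 0 0 1;0 0 0 0 0 0 1"
}}

```text
time: 6.97
eef_pos: [0.5885, -0.2793, 0.1049]
orientation: [0.003, 0.987, -0.158, 0.003]
force: [3.2, -5.7, -2.7]
opening: 0.112
grasp_force: 30.0
```

```bash
python3 - <<'E'
from h import *
p,R,s=pose();x=R.as_matrix()[:,0];print("bar angle from station",np.arctan2(x[1],x[0])-.2254,s["torque"],s["force"],s["opening"])
E
```

```text
bar angle from station -0.5435788314221661 [-0.9974034  -0.74651156  0.06461256] [ 3.22876199 -5.70468015 -2.6948588 ] 0.11234735606311008
```

Request:
{"op": "carry_out", "data": {
  "increments": "0 0 0 0 0 0 0.4;0 0 0 0 0 0 0.4;0 0 0 0 0 0 0.4;0 0 0 0 0 0 0.4;0 0 -0.5 0 0 0 0.4;0 0 -0.9 0 0 0 0.4;0 0 -0.9 0 0 0 0.4;0 0 -0.9 0 0 0 0.4;0 0 -0.9 0 0 0 0.4;0 0 -0.5 0 0 0 0.4"
}}

```text
time: 7.8
eef_pos: [0.5879, -0.2764, 0.1999]
orientation: [0.0, 0.987, -0.158, 0.002]
force: [1.3, 0.2, -1.0]
opening: 0.599
grasp_force: 0.0
```

```bash
python3 - <<'E'
from h import *
w=.2177
a=camera("side");b=camera("top")
togo([.5582,-.1433,.195],Rt([np.cos(w),np.sin(w),0],[0,0,-1]))
k=cv2.resize(a["pixels"][255:365,340:460],(480,440),interpolation=2)
cv2.imwrite("pics/k2.png",k[...,::-1])
E
```

```text
shift [-3.506 -5.862  0.202] turn [ 0.0003 -0.0008 -0.0852] t 7.9 p [ 0.5882 -0.2766  0.1994] F [ 0.5  1.1 -0.7] op 0.599 g 0.0
```

View pics/k2.png

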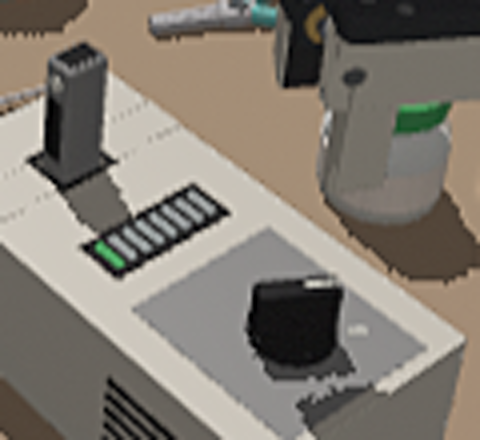

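The side crop shows the knob bar turned with its pointer at the on-mark, and the pen standing with its tail at about crop (75,57), i.e. side pixel (269,358).

```bash
python3 - <<'E'
from h import *
a=camera("side");b=camera("top")
print(atz(a,(268.8,358.3),.153))
for c in(a,b):
    for d in regions_of("pen",c)[:1]:
        q=np.argwhere(d["pixels"]);print(d["score"],d["point"],len(q),q.min(0),q.max(0),atz(c,d["point"],.12 if c is a else .14))
print(proj(a,[.5582,-.1433,.153]),proj(b,[.5582,-.1433,.153]))
w=.2177
togo([.5582,-.1433,.195],Rt([np.cos(w),np.sin(w),0],[0,0,-1]))
E
```

```text
[ 0.5523651  -0.14223117  0.153     ]
0.79 [280.8, 356.7] 485 [265 351] [299 366] [ 0.55409335 -0.13598973  0.12      ]
0.64 [234.7, 364.6] 164 [227 357] [242 370] [ 0.5512217  -0.14261402  0.14      ]
[[268.29990291 361.45106014]] [[230.47098764 365.70911395]]
shift [-3.39  -5.845  0.026] turn [-0.0002  0.0004 -0.0852] t 8.1 p [ 0.5861 -0.2755  0.1953] F [ 0.4 -0.   0.1] op 0.6 g 0.0
```

Request:
{"op": "carry_out", "data": {
  "increments": "-0.25 -0.45 0 0 0 0 0.4;-0.6 -1 0 0 0 0 0.4;-0.6 -1 0 0 0 0 0.4;-0.6 -1 0 0 0 0 0.4;-0.6 -1 0 0 0 0 0.4;-0.6 -0.95 0 0 0 0 0.4;-0.3 -0.45 0 0 0 0 0.4;0 0 0 0 0 -0.017 0.4;0 0 0 0 0 -0.017 0.4;0 0 0 0 0 -0.017 0.4;0 0 0 0 0 -0.017 0.4;0 0 0 0 0 -0.017 0.4;0 0 0 0 0 0 0.4;0 0 0 0 0 0 0.4"
}}

```text
time: 9.27
eef_pos: [0.5557, -0.143, 0.1963]
orientation: [-0.0, 0.994, 0.106, -0.0]
force: [0.2, -0.1, -0.3]
opening: 0.602
grasp_force: 0.0
```

```bash
python3 - <<'E'
from h import *
w=.2177
togo([.555,-.1425,.101],Rt([np.cos(w),np.sin(w),0],[0,0,-1]))
E
```

```text
shift [-0.028 -0.029  4.764] turn [-0.0001  0.0001 -0.0007] t 9.27 p [ 0.5557 -0.143   0.1963] F [ 0.2 -0.1 -0.3] op 0.602 g 0.0
```

Request:
{"op": "carry_out", "data": {
  "increments": "0 0 0.5 0 0 0 0.4;0 0 0.9 0 0 0 0.4;0 0 0.9 0 0 0 0.4;0 0 0.9 0 0 0 0.4;0 0 0.8 0 0 0 0.4;0 0 0.5 0 0 0 0.4;0 0 0.24 0 0 0 0.4;0 0 0 0 0 0 0.4;0 0 0 0 0 0 1;0 0 0 0 0 0 1;0 0 0 0 0 0 1;0 0 0 0 0 0 1;0 0 0 0 0 0 1;0 0 0 0 0 0 1;0 0 0 0 0 0 1",
  "squeeze": 22
}}

```text
time: 10.52
eef_pos: [0.5561, -0.1427, 0.1021]
orientation: [0.0, 0.994, 0.108, 0.0]
force: [0.5, -0.2, 1.1]
opening: 0.194
grasp_force: 22.0
```

```bash
python3 - <<'E'
from h import *
w=.2177
togo([.555,-.1425,.101],Rt([np.cos(w),np.sin(w),0],[0,0,-1]))
E
```

```text
shift [-0.054 -0.024  0.057] turn [ 0.     -0.0001 -0.0002] t 10.52 p [ 0.5561 -0.1427  0.1021] F [ 0.5 -0.2  1.1] op 0.194 g 22.00016051530838
```

Request:
{"op": "carry_out", "data": {
  "increments": "0 0 -0.3 0 0 0 1;0 0 -0.6 0 0 0 1;0 0 -0.9 0 0 0 1;0 0 -0.9 0 0 0 1;0 0 -0.9 0 0 0 1;0 0 -0.9 0 0 0 1;0 0 -0.9 0 0 0 1;0 0 -0.9 0 0 0 1;0 0 -0.9 0 0 0 1;0 0 -0.9 0 0 0 1;0 0 -0.7 0 0 0 1;0 0 -0.4 0 0 0 1;0 0 0 0 0 0 1"
}}

```text
time: 11.6
eef_pos: [0.5569, -0.1429, 0.288]
orientation: [0.001, 0.994, 0.108, 0.002]
force: [0.4, -0.0, 0.2]
opening: 0.192
grasp_force: 22.0
```

```bash
cat > m3.py <<'E'
# refine the ball's lean: turntable disc + jaws, from colours (light metal) and check
from h import *
a=camera("side");b=camera("top")
k=cv2.resize(a["pixels"][195:270,230:330],(533,400),interpolation=2);cv2.imwrite("pics/v1.png",k[...,::-1])
for I,v in((0,(.4942,.1819)),(1,(.4983,.183)),(2,(.4966,.1831))):
    bc=np.array([*v,.057])
    # stone centre at ~62 mm along z
    from itertools import product
    f=lambda p:np.r_[proj(a,bc+.0625*np.array([np.sin(p[0])*np.cos(p[1]),np.sin(p[0])*np.sin(p[1]),np.cos(p[0])]))[0]-[211.6,261.1],proj(b,bc+.0625*np.array([np.sin(p[0])*np.cos(p[1]),np.sin(p[0])*np.sin(p[1]),np.cos(p[0])]))[0]-[267.8,211]]
    r=least_squares(f,[.3,3.1]);print(v,r.x,r.fun.round(2))
p,R,s=pose();tip=p+R.apply([0,0,.099])
print(p,tip,proj(a,tip),proj(b,tip),[np.round(d["point"],1) for d in spot_in("pen_tip",a)[:2]])
for c,n in((a,"a"),(b,"b")):
    for d in regions_of("pen",c)[:1]:
        q=np.argwhere(d["pixels"]);print(n,d["score"],d["point"],q.min(0),q.max(0))
E
python3 m3.py
```

```text
(0.4942, 0.1819) [0.3019131  3.12143324] [-0.82  0.27  0.58  0.26]
(0.4983, 0.183) [0.36684487 3.14811069] [-0.47  0.34  0.51  0.09]
(0.4966, 0.1831) [0.34000991 3.16592512] [-0.62  0.31  0.55  0.17]
[ 0.55557949 -0.14260211  0.28542869] [ 0.55548909 -0.14257354  0.18642873] [[253.38061345 360.83554364]] [[229.14227299 367.44281647]] []
a 0.6 [212.1, 362.3] [172 354] [249 372]
```

View pics/v1.png

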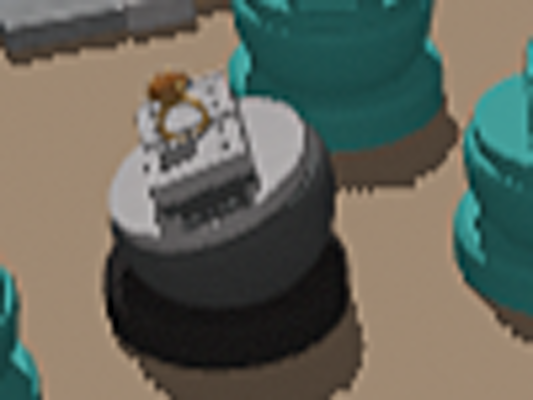

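```bash
cat >> h.py <<'E'
TOP=np.array([.475,.183,.119]);N=np.array([-np.sin(.35),0,np.cos(.35)])
def Rgoal(): 
    R0=Rt([np.cos(.2177),np.sin(.2177),0],[0,0,-1]); return Rn.from_rotvec([0,-.35,0])*R0
E
python3 - <<'E'
from h import *
R=Rgoal();print(R.as_matrix()[:,2])
togo(TOP+N*.149,R)
p,R0,s=pose();print(TOP+N*.149,(R0.inv()*R).as_rotvec())
E
```

```text
[ 3.42897807e-01 -6.93889390e-18 -9.39372713e-01]
shift [ -2.918 -17.306   1.309] turn [-0.0122  0.0548 -0.0002] t 11.85 p [ 0.5553 -0.1425  0.2846] F [ 0.7 -0.1 -1.5] op 0.195 g 21.9998636841774
[0.42390823 0.183      0.25896653] [-0.07660571  0.34428388 -0.00142863]
```

Request:
{"op": "carry_out", "data": {
  "increments": "-0.1 -0.5 0 0 0 0 1;-0.17 -1 0.05 0 0 0 1;-0.17 -1 0.05 0 0 0 1;-0.17 -1 0.05 0 0 0 1;-0.17 -1 0.05 0 0 0 1;-0.17 -1 0.05 0 0 0 1;-0.17 -1 0.05 0 0 0 1;-0.17 -1 0.05 0 0 0 1;-0.17 -1 0.05 0 0 0 1;-0.17 -1 0.05 0 0 0 1;-0.17 -1 0.05 0 0 0 1;-0.17 -1 0.05 0 0 0 1;-0.17 -1 0.1 0 0 0 1;-0.17 -1 0.1 0 0 0 1;-0.17 -1 0.1 0 0 0 1;-0.17 -1 0.1 0 0 0 1;-0.17 -1 0.1 0 0 0 1;-0.1 -0.5 0.1 0 0 0 1;-0.1 -0.3 0.1 0 0 0 1;0 0 0 0 0 0 1"
}}

```text
time: 13.52
eef_pos: [0.4215, 0.1831, 0.2603]
orientation: [0.0, 0.994, 0.109, -0.001]
force: [0.3, 0.2, -0.7]
opening: 0.194
grasp_force: 22.0
```

Request:
{"op": "carry_out", "data": {
  "increments": "0 0 0 -0.0015 0.0068 0 1;0 0 0 -0.003 0.0137 0 1;0 0 0 -0.003 0.0137 0 1;0 0 0 -0.003 0.0137 0 1;0 0 0 -0.0015 0.0068 0 1;0 0 0 0 0 0 1;0 0 0 0 0 0 1"
}}

```text
time: 14.1
eef_pos: [0.4228, 0.1813, 0.261]
orientation: [0.019, 0.979, 0.106, 0.174]
force: [0.7, -0.9, -1.2]
opening: 0.19
grasp_force: 22.0
```

```bash
cat > m4.py <<'E'
import sys
from h import *
a=camera("side");b=camera("top")
p,R,s=pose();tip=p+R.apply([0,0,.099]);tail=p+R.apply([0,0,.099-.150])
togo(TOP+N*float(sys.argv[1]),Rgoal())
print("z",R.as_matrix()[:,2],"tip",tip)
for c,(r0,r1,c0,c1) in((a,(130,230,215,315)),(b,(215,315,160,260))):
    print("tip px",proj(c,tip).round(1),"top px",proj(c,TOP).round(1),"tail",proj(c,tail).round(1))
k=cv2.resize(a["pixels"][140:240,205:305],(400,400),interpolation=2);l=cv2.resize(b["pixels"][215:315,160:260],(400,400),interpolation=2)
cv2.imwrite("pics/"+sys.argv[2],np.hstack([k,l])[...,::-1])
E
python3 m4.py .149 t1.png
```

```text
shift [-0.028 -0.072  0.11 ] turn [ 0.0001 -0.0003 -0.0006] t 14.2 p [0.424  0.1817 0.2613] F [-0.2  0.2 -0.7] op 0.193 g 21.999741196632385
z [ 3.44895699e-01 -2.04814008e-04 -9.38640994e-01] tip [0.45810648 0.18169266 0.16839442]
tip px [[192.6 252.2]] top px [[209.8 260.9]] tail [[136.  221.6]]
tip px [[274.7 207.2]] top px [[268.6 210.7]] tail [[297.6 192.8]]
```

View pics/t1.png

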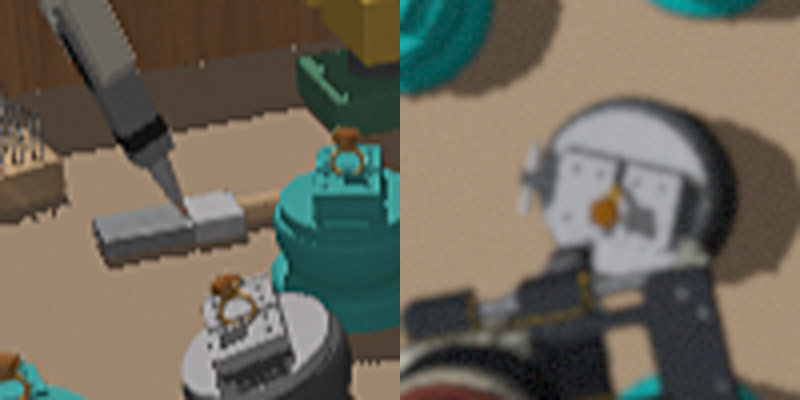

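The side half shows the pen tip at about pixel (194,252) against a predicted (192.6,252.2), with the amber stone at (211,261.5). In the top half the gripper hides the tip. I'll move closer along the axis.

Request:
{"op": "carry_out", "data": {
  "increments": "0 -0.07 0.4 0 0 0 1;0 0 0.5 0 0 0 1;0 0 0.5 0 0 0 1;0 0 0.4 0 0 0 1;0 0 0.2 0 0 0 1;0 0 0 0 0 0 1;0 0 0 0 0 0 1"
}}

```text
time: 14.78
eef_pos: [0.4365, 0.1836, 0.223]
orientation: [0.019, 0.979, 0.106, 0.174]
force: [0.1, -0.1, -0.9]
opening: 0.191
grasp_force: 22.0
```

```bash
sed -i 's/a\["pixels"\]\[140:240,205:305\],(400,400)/a["pixels"][175:235,230:290],(480,480)/; s/b\["pixels"\]\[215:315,160:260\],(400,400)/b["pixels"][240:300,190:230],(320,480)/' m4.py; python3 m4.py .109 t2.png
```

```text
shift [0.005 0.042 0.122] turn [-0.     -0.0004 -0.0002] t 14.88 p [0.4365 0.1838 0.2236] F [-0.   0.1 -1.2] op 0.193 g 21.99969917535782
z [ 3.45226602e-01  6.21999478e-04 -9.38519156e-01] tip [0.47069512 0.1838553  0.13066154]
tip px [[205.6 258.6]] top px [[209.8 260.9]] tail [[152.  229.5]]
tip px [[270.1 209.4]] top px [[268.6 210.7]] tail [[291.5 196. ]]
```

View pics/t2.png

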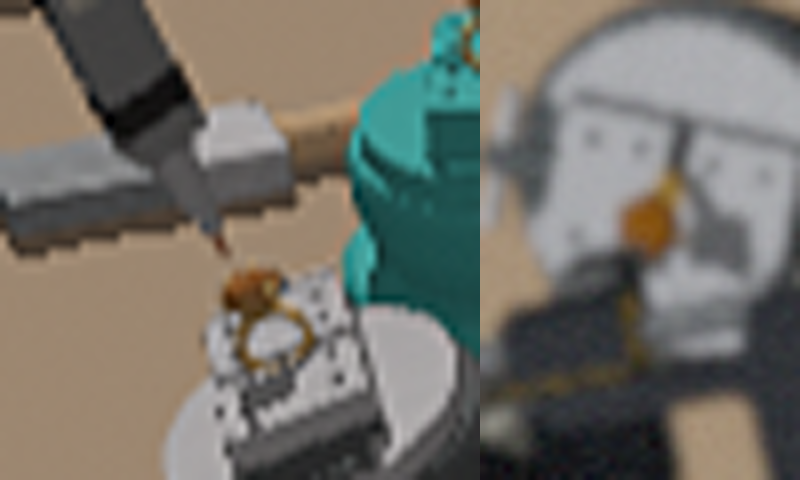

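The side half shows the tip at about (206.8,258.1) and the facet at about (209.4,261.4). The pen therefore sits about 3.5 mm towards tool −x in the grip, so I'll shift +x and close the gap to about 4 mm.

Request:
{"op": "carry_out", "data": {
  "increments": "0.09 0.02 0 0 0 0 1;0.09 0.02 0 0 0 0 1;0 0 0.15 0 0 0 1;0 0 0.15 0 0 0 1;0 0 0.1 0 0 0 1;0 0 0 0 0 0 1;0 0 0 0 0 0 1;0 0 0 0 0 0 1"
}}

```text
time: 15.55
eef_pos: [0.4424, 0.1836, 0.2169]
orientation: [0.019, 0.979, 0.106, 0.174]
force: [0.1, 0.1, -1.2]
opening: 0.189
grasp_force: 22.0
```

```bash
cat > fz.py <<'E'
from h import *
v=[]
for i in range(5):
    c=camera("side");p,R,s=pose();v.append(np.r_[R.inv().apply(s["force"]),p])
v=np.array(v);print("F tool",v.mean(0)[:3].round(2),v.std(0)[:3].round(2),"tip depth along N",((v[:,3:].mean(0)-TOP)@N-.099).round(4),"p",v[:,3:].mean(0).round(4),s["time"],s["opening"])
togo(TOP+N*.099+R.apply([.0036,0,0]),Rgoal())
import pickle;pickle.dump(c["pixels"],open("last.pkl","wb"))
E
python3 fz.py
```

```text
F tool [-0.29 -0.4   0.76] [0.47 0.49 0.57] tip depth along N 0.0043 p [0.4425 0.1837 0.2171] 15.8 0.19090914794808933
shift [ 0.022 -0.001  0.214] turn [ 0.     -0.0003 -0.0002] t 15.8 p [0.4425 0.1837 0.2171] F [-0.2  0.6 -1.1] op 0.191 g 21.99976086616516
```

Request:
{"op": "carry_out", "data": {
  "increments": "0.02 0 0.07 0 0 0 1;0 0 0.07 0 0 0 1;0 0 0.06 0 0 0 1;0 0 0 0 0 0 1;0 0 0 0 0 0 1;0 0 0 0 0 0 1"
}}

```text
time: 16.3
eef_pos: [0.4442, 0.1837, 0.2133]
orientation: [0.019, 0.979, 0.106, 0.174]
force: [-0.6, 0.6, -0.8]
opening: 0.194
grasp_force: 22.0
```

```bash
sed -i 's/range(5)/range(8)/' fz.py; python3 fz.py
```

```text
F tool [-0.33 -0.13  0.47] [0.39 0.37 0.45] tip depth along N 0.0002 p [0.4442 0.1837 0.2134] 16.7 0.1969134254870464
shift [ 0.006 -0.003  0.011] turn [ 0.     -0.0003 -0.0002] t 16.7 p [0.4442 0.1837 0.2134] F [-0.1 -0.1 -0.8] op 0.197 g 21.999915540218353
```

Request:
{"op": "carry_out", "data": {
  "increments": "0 0 0.05 0 0 0 1;0 0 0.05 0 0 0 1;0 0 0 0 0 0 1;0 0 0 0 0 0 1;0 0 0 0 0 0 1"
}}

```text
time: 17.12
eef_pos: [0.4449, 0.1837, 0.2116]
orientation: [0.019, 0.979, 0.106, 0.174]
force: [-1.0, -0.0, 0.9]
opening: 0.194
grasp_force: 22.0
```

```bash
python3 fz.py
```

```text
F tool [-0.3  -0.06 -0.95] [0.29 0.39 0.5 ] tip depth along N -0.0017 p [0.4449 0.1837 0.2116] 17.5167 0.19588523231224805
shift [ 0.002 -0.003 -0.089] turn [ 0.     -0.0003 -0.0002] t 17.52 p [0.4449 0.1837 0.2115] F [-0.1 -0.6  0.2] op 0.196 g 22.000013887882233
```

Request:
{"op": "carry_out", "data": {
  "increments": "0 0 0.04 0 0 0 1;0 0 0.03 0 0 0 1;0 0 0 0 0 0 1;0 0 0 0 0 0 1;0 0 0 0 0 0 1"
}}

```text
time: 17.93
eef_pos: [0.4454, 0.1837, 0.2102]
orientation: [0.019, 0.979, 0.106, 0.174]
force: [-0.9, -0.0, 0.9]
opening: 0.191
grasp_force: 22.0
```

```bash
python3 fz.py; python3 - <<'E'
from h import *
a=camera("side");b=camera("top")
k=cv2.resize(a["pixels"][190:225,240:280],(480,420),interpolation=2);l=cv2.resize(b["pixels"][250:285,195:221],(312,420),interpolation=2)
cv2.imwrite("pics/t3.png",np.hstack([k,l])[...,::-1])
E
```

```text
F tool [-0.66  0.07 -1.68] [0.41 0.41 0.47] tip depth along N -0.0032 p [0.4454 0.1837 0.2102] 18.3333 0.19507306114181697
shift [ 0.003 -0.002 -0.159] turn [ 0.     -0.0003 -0.0002] t 18.33 p [0.4454 0.1837 0.2102] F [-0.8 -0.3  1.6] op 0.195 g 22.000091671943665
```

View pics/t3.png

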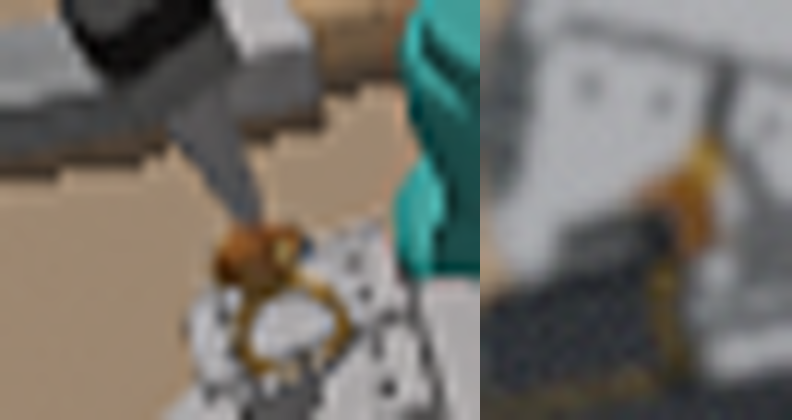

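The side half shows the pen's tip resting on the stone's facet at about pixel (209.5,261), where the facet centre is expected. The force change of about 2.3 N matches roughly 3 mm of plunger travel.

```bash
python3 -c "
from plant import workorder
print(workorder.sign_off())"
```

```text
the job is handed in; nothing more can be done
None
```

I handed the job in, with no verdict returned: the knob is switched on and the pen is held square on the stone's facet, with its tip pushed in about 3 mm (about 2.3 N) and its position off centre by an estimated 2 mm or less.

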